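# Get the deburring tool out of the blocked drawer

## Task

The jar of inserts, the spray can and the glue bottle stand in the way of the top drawer: first stand all three on the green cutting mat, then pull the drawer most of the way out, take out the deburring tool and lay it flat in the grey tray beside the printed bracket. Then shut the drawer fully and put the jar, the can and the bottle back, upright, each where it stood before. Do not knock anything over, and leave the mug and the roll of tape alone.

Things in the scene. Friction and masses are not known exactly. Their poses are not given: they have to be found in the camera images.
- jar_mid (a point): Loose clear plastic screw jar full of brass inserts, with a red screw lid. Round and upright; body 51 mm in diameter up to 63 mm, lid 44 mm in diameter, 86 mm tall in all, about 0.15 kg. The point is the jar's centre, half-way up (43 mm above its underside); its z axis points up.
- spray_mid (a point): Loose small blue spray can with a white and green label band and a white cap. Round and upright; body 47 mm in diameter up to 65 mm, cap 35 mm in diameter above 73 mm, 90 mm tall in all, about 0.12 kg. The point is its centre, half-way up (45 mm above its underside); its z axis points up.
- glue_mid (a point): Loose small yellow glue bottle with a paper label and a pointed black nozzle. Round and upright; body 45 mm in diameter up to 58 mm, narrowing to the nozzle, 90 mm tall in all, about 0.11 kg. The point is half-way up on its axis (45 mm above its underside); its z axis points up.
- tool_mid (a point): Deburring tool, orange handle with black rings, thin steel blade. Lies flat in the top drawer along its depth, orange end to the robot; at the start only that end shows, the rest is under the unit's top. 122 long; handle 18 wide, 16 high (68 orange, 22 black). Point: in the handle near the centre of mass, 8 above its underside; +x runs to the blade tip (68 away), the orange end is 54 the other way. 45 g.
- drawer (a joint): Opening of the blue top drawer in m: 0 shut, 0.18 at its stop; ajar at the start. It slides with about 1 N friction and stays put. It sits in a fixed grey unit 260 deep, 340 wide, 116 mm high. Inner floor 61 mm above the bench, top of its front 104. A black bit holder (20 high) fills its left end. On the unit's top a case 32 high stands 145 or more behind the shut front.
- drawer_handle (a point): Middle of the top drawer's aluminium bar handle (moves with the drawer). Round bar 11 thick, 260 long, 80 mm above the bench, its axis 35 out from the drawer front; 8 mm stalks carry it at its middle and 109 to each side: take it between stalks. x points into the unit (the drawer opens along -x), y along the bar (left as the robot sees it), z up.
- mat: Green cutting mat with a white grid, lying fixed on the bench to one side, 260 mm along its x, 150 mm along its y, 3 mm thick. Origin at the centre of its underside. Swaps sides with the tray.
- tray: Open grey plastic job tray fixed on the bench, 190 mm along its x, 140 mm along its y, 22 mm high with 4 mm walls and a 4 mm floor. Origin at the centre of its underside. A yellow printed bracket lies in its +y half (x -45 to 45 mm, y 25 to 61 mm, up to 40 mm high); the -y half, from y = -66 to 24 mm, is free.
- mug: White mug on the bench beside the unit, 76 mm in diameter, 88 mm tall. To be left alone. Origin at the centre of its underside.
- tape: Red roll of tape lying flat on the bench beside the unit, 96 mm in diameter, 25 mm high. To be left alone. Origin at the centre of its underside.

How it is judged:
By the outcome, as a careful person would: the job done as asked, in the order asked, and still so for the second after the job is handed in, with the robot touching nothing.
It also fails if it takes over 144 s, if anything falls off the work surface, if the arm or the gripper's body presses on something with over 40 N, if the wrist force passes 120 N, or if a joint passes its speed limit or range.

## Robot

A 6-joint arm with a two-finger parallel gripper is mounted at the origin on the work surface. World frame = base frame: x ahead of the robot, y to its left, z up, the work surface at z = 0. Lengths are in mm, angles in rad, forces in N, time in s.
With the tool pointing down it reaches from about 250 to 800 mm from the base axis. Payload 3.9 kg.
Tool frame: the origin (TCP) lies at the very end of the fingers, on their centre line; the grasp point (between the pads) lies 19 mm behind it; z points along the fingers, y is the direction in which the jaws open and shut (so a half turn about z gives the same grasp; the last joint's range is limited). The gripper opens to 85 mm and grips with 20 to 120 N. Pads are 22 mm wide; open, the fingers measure 114 mm over their backs; the gripper's body (76 mm by 85 mm) begins 54 mm behind the grasp point. The pads swing forward as they close: fully open they stand 13 mm farther back than shut.
Start: joints at [0, 0.26, -0.138, 1.173, 0, 1.571], TCP at [524.991, -0, 231.304] pointing down, gripper open.
Joint ranges: [-2.78, 2.78], [-0.83, 1.72], [-1.28, 1.37], [-1.9, 2.12], [-1.57, 1.48], [-3.14, 3.14]. Speed limits (rad/s): [2.57, 2.57, 3.14, 3.14, 3.14, 3.14].

## Interface

Orientations are given as a unit quaternion [x, y, z, w].
In Python, from station import r gives the robot as it stands.
- The arm moves only by the tool jog_arm, never from a script. Its argument "motion" is a list of rows, each a list of 3 entries, a list of its own where there are three numbers: the shift along the tool's x, y, z in mm, then the turn about the tool's z in degrees, then the opening, from -1 (shut) to 1 (fully open), so that 0 is half open. A call has 1 to 8 rows; each row is the pose to reach, as a shift and turn from the pose commanded when the call began, along the tool's axes at that moment; what a row does not reach only later rows make up. A row lasts 1/8 s, in which the tool goes at most 62.5 mm and 10.7 degrees, less where a joint would pass 70% of its speed; a pose out of reach is approached as far as the arm can. A call with a gripper value outside its range is refused whole. The fingers move at their own pace and stop on an object; "newtons" is the grip in N (left out, the last holds). Time passes only in rows, so rows that repeat a pose let the fingers close. It gives the time, the measured TCP pose, the force and the opening at its end, in the units of the state.
- r.state(): the state, without advancing time (a new reading comes with each control period).
- r.snapshot(name): name is "scene" or "side" or "wrist"; returns the picture (480x640x3 uint8, red, green, blue); there is no depth.
- r.camera_params(name): a dict with "mtx" (3x3 intrinsics, pixels), "rvec" (rotation vector, rad) and "tvec" (3), from world to camera coordinates, as OpenCV has them. Camera axes: x right, y down, z forward; pixel columns grow to the right and rows downward; lengths in mm; the calibration is good to about 2 mm. The wrist camera is an equidistant fisheye: a pixel r from the principal point sees the ray r / f radians off the axis. A picture is of the moment at which its call begins: read the wrist's pose just before it. camera_params takes no time and is no camera call; for the wrist camera it gives the pose at the moment of the call.
- r.close_job(): hands the job in, once; it reports no verdict.
The state is a dict: "time": time; "joints": joint angles; "qvel": joint speeds; "joint_efforts": joint torques, N m; "position": TCP position; "ee_rot": TCP orientation; "contact_force": force on the tool from outside, world axes, zero at the start; "torque": the same for the moment, N m; "grip_width": finger opening in mm.
Only numpy, scipy, OpenCV 4.12 (cv2) and the standard library are available. Lean on these libraries where they do the work, as an engineer would, in place of code of your own. Each camera call takes 0.05 s, during which the arm holds its last target. There are 200 camera calls.

## Working session

There is one attempt and no reset: what is moved stays moved. The work goes in short steps, Python scripts to look and compute and a tool call to move; the robot and the scene stay as the last step left them, time stands still between calls to the robot, and variables do not carry over. Pictures are saved under pics/ and viewed, about 12 in all and at most 16, crops included, and the job is handed in when it is done.

Besides the shell and the picture viewer there is one more tool, called after "Emit:" as a command line: name --argument value ..., lists and objects as JSON in quotes. jog_arm: Moves the arm, as the interface text tells. Its arguments: {"type":"object","properties":{"motion":{"type":"array","items":{"type":"array"}},"newtons":{"type":"number"}},"required":["motion"]}

```bash
ls; mkdir -p pics
python3 - <<'E'
from station import r
import cv2
s=r.state();print(s)
for n in("scene","side","wrist"):
    im=r.snapshot(n);cv2.imwrite(f"pics/{n}0.png",im[:,:,::-1]);print(n,r.camera_params(n))
E
```

```text
pics
{'time': 0.0, 'joints': array([-1.46594549e-06,  2.60717797e-01, -1.39400855e-01,  1.17269112e+00,
        3.60069138e-05,  1.57079224e+00]), 'qvel': array([ 6.03261331e-05, -6.81834367e-04, -1.37466574e-03, -1.61215629e-03,
        1.79060847e-04, -4.49496644e-04]), 'joint_efforts': array([-3.22425103e-04, -4.05677426e+01,  2.53926122e+01,  1.89446745e-02,
       -4.02533055e-05,  2.61086342e-05]), 'position': array([5.24306995e+02, 1.07680097e-02, 2.30435167e+02]), 'ee_rot': array([ 7.07105509e-01,  7.07107336e-01, -6.99128005e-04, -7.24592678e-04]), 'contact_force': array([-0.14247016, -0.54016763,  1.37401703]), 'torque': array([-0.02881551,  0.04464302, -0.01350381]), 'grip_width': 85.25689555440023}
scene {'mtx': array([[489.89911642,   0.        , 323.80777556],
       [  0.        , 489.89911642, 232.7430306 ],
       [  0.        ,   0.        ,   1.        ]]), 'rvec': array([ 2.00365215,  0.99299931, -0.48142994]), 'tvec': array([-382.5339862 , -227.89949715, 1322.80878522])}
side {'mtx': array([[518.23896626,   0.        , 317.70749785],
       [  0.        , 518.23896626, 240.99415771],
       [  0.        ,   0.        ,   1.        ]]), 'rvec': array([ 2.29698716, -0.22170989,  0.07102444]), 'tvec': array([-633.83366959,  147.99725781,  930.84671747])}
wrist {'mtx': array([[371.64829954,   0.        , 309.23517573],
       [  0.        , 371.64829954, 236.71143289],
       [  0.        ,   0.        ,   1.        ]]), 'rvec': array([-2.82303026e+00,  7.35245623e-04,  3.63428003e-03]), 'tvec': array([-524.41102715,  -40.44592093,  381.05880818])}
```

View pics/scene0.png

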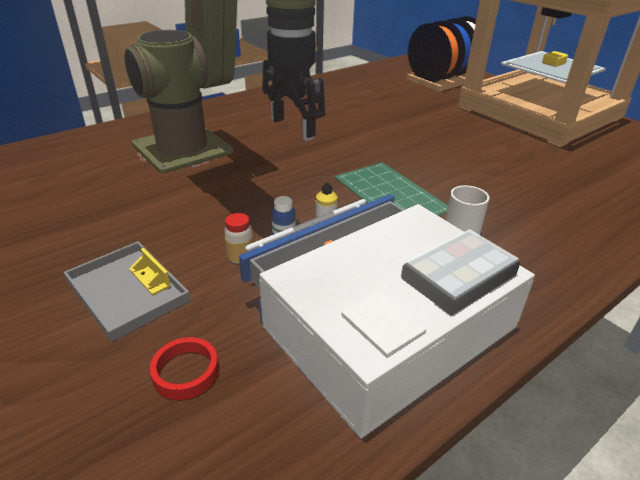

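View pics/side0.png

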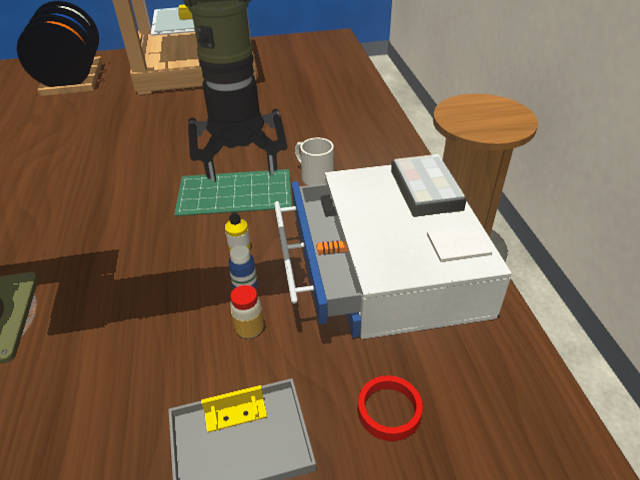

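View pics/wrist0.png

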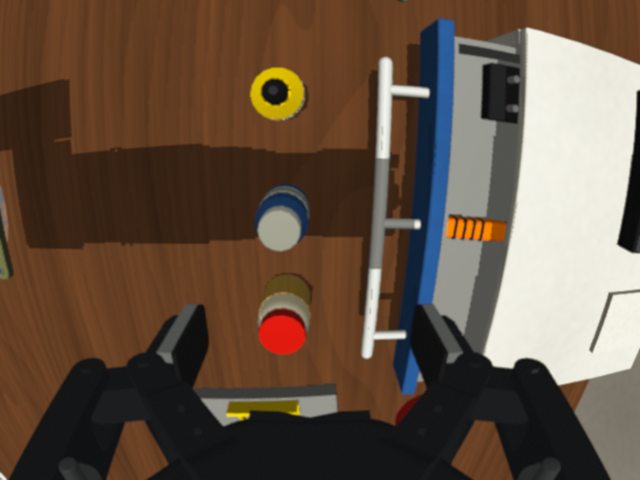

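```bash
cat > h.py <<'E'
import numpy as np,cv2
from station import r
def ray(cam,uv,P=None):
    P=P or r.camera_params(cam);M=P["mtx"];R=cv2.Rodrigues(P["rvec"])[0];c=-R.T@P["tvec"]
    x=(uv[0]-M[0,2])/M[0,0];y=(uv[1]-M[1,2])/M[1,1]
    if cam=="wrist":
        t=np.hypot(x,y);d=np.array([x/t*np.sin(t),y/t*np.sin(t),np.cos(t)])
    else:d=np.array([x,y,1])
    return c,R.T@d
def onz(cam,uv,z,P=None):
    c,d=ray(cam,uv,P);return np.round(c+d*(z-c[2])/d[2],1)
def proj(cam,p,P=None):
    P=P or r.camera_params(cam);M=P["mtx"];R=cv2.Rodrigues(P["rvec"])[0];v=R@np.array(p,float)+P["tvec"]
    if cam=="wrist":
        n=np.hypot(v[0],v[1]);t=np.arctan2(n,v[2]);q=v[:2]/n*t
    else:q=v[:2]/v[2]
    return np.round(q*M[0,0]+M[:2,2],1)
def snap(name,f,crop=None,k=1):
    im=r.snapshot(name)[:,:,::-1]
    if crop:
        a,b,c,d=crop;im=cv2.resize(im[b:d,a:c],None,fx=k,fy=k,interpolation=cv2.INTER_CUBIC)
    cv2.imwrite(f"pics/{f}.png",im)
E
python3 - <<'E'
from h import *
W=dict(glue=(274,91,90),spray=(279,228,90),jar=(283,332,86),hL=(386,60,82),hR=(367,354,82),hmid=(379,224,82),toolend=(447,227,72),tool2=(506,232,72),frontL=(437,20,104),frontLb=(455,20,104),frontR=(408,392,104),unitL=(527,28,116),trayTL=(195,388,22),trayTR=(337,385,22))
for k,v in W.items():print("wrist",k,onz("wrist",v[:2],v[2]))
S=dict(glue=(235,217,90),spray=(242,250,90),jar=(245,294,86),m1=(182,180,3),m2=(288,171,3),m3=(292,209,3),m4=(176,213,3),t1=(169,409,22),t2=(294,380,22),t3=(315,466,22),hL=(279,205,80),hR=(294,300,80),tape=(390,403,25),toolend=(317,246,77),tool2=(344,246,77),mug=(317,146,88))
for k,v in S.items():print("side",k,onz("side",v[:2],v[2]))
S=dict(m1=(336,183,3),m2=(384,163,3),m3=(446,210,3),t1=(66,278,22),t2=(137,245,22),t3=(187,294,22),t4=(108,332,22),tape=(185,360,25),mug=(469,196,88),jar=(237,221,86),spray=(284,202,90),glue=(327,187,90),case=(403,268,148))
for k,v in S.items():print("scene",k,onz("scene",v[:2],v[2]))
E
```

```text
wrist glue [498.4 101.7  90. ]
wrist spray [500.5  -5.6  90. ]
wrist jar [ 500.6 -105.9   86. ]
wrist hL [584.2 128.4  82. ]
wrist hR [ 580.3 -134.9   82. ]
wrist hmid [582.2  -4.6  82. ]
wrist toolend [646.7  -9.9  72. ]
wrist tool2 [709.1 -14.3  72. ]
wrist frontL [618.9 159.8 104. ]
wrist frontLb [633.5 161.8 104. ]
wrist frontR [ 621.1 -168.3  104. ]
wrist unitL [690.7 163.  116. ]
wrist trayTL [ 377.9 -239.5   22. ]
wrist trayTR [ 558.2 -226.5   22. ]
side glue [501.3  89.4  90. ]
side spray [507.5  -6.7  90. ]
side jar [ 504.2 -109.9   86. ]
side m1 [381.7 364.6   3. ]
side m2 [636.  348.3   3. ]
side m3 [623.9 199.8   3. ]
side m4 [369.7 239.1   3. ]
side t1 [ 371.7 -258.2   22. ]
side t2 [ 562.2 -245.5   22. ]
side t3 [ 570.2 -384.1   22. ]
side hL [590.1 121.6  80. ]
side hR [ 582.  -133.7   80. ]
side tape [ 696.2 -314.1   25. ]
side toolend [643.2  -9.7  77. ]
side tool2 [691.7 -19.8  77. ]
side mug [702.4 309.7  88. ]
scene m1 [392.3 216.7   3. ]
scene m2 [384.7 383.6   3. ]
scene m3 [629.9 340.8   3. ]
scene t1 [ 398.8 -397.    22. ]
scene t2 [ 378.6 -263.2   22. ]
scene t3 [ 561.2 -246.4   22. ]
scene t4 [ 568.2 -380.8   22. ]
scene tape [ 692.  -310.6   25. ]
scene mug [701.8 305.1  88. ]
scene jar [ 504.4 -111.7   86. ]
scene spray [506.   -9.1  90. ]
scene glue [509.8  93.6  90. ]
scene case [829.5 -21.7 148. ]
```

Run:
```python
import cv2,numpy as np
a=cv2.imread("pics/wrist0.png")[50:370,230:330];s=cv2.imread("pics/side0.png")
b=s[160:350,165:305]
A=cv2.resize(a,None,fx=1.875,fy=1.875,interpolation=2);B=cv2.resize(b,None,fx=3.15,fy=3.15,interpolation=2)
h=600;o=np.zeros((h,A.shape[1]+B.shape[1],3),np.uint8);o[:A.shape[0],:A.shape[1]]=A;o[:B.shape[0],A.shape[1]:]=B[:h]
print(A.shape,B.shape);cv2.imwrite("pics/c1.png",o)
```

```text
(600, 188, 3) (598, 441, 3)
```

View pics/c1.png

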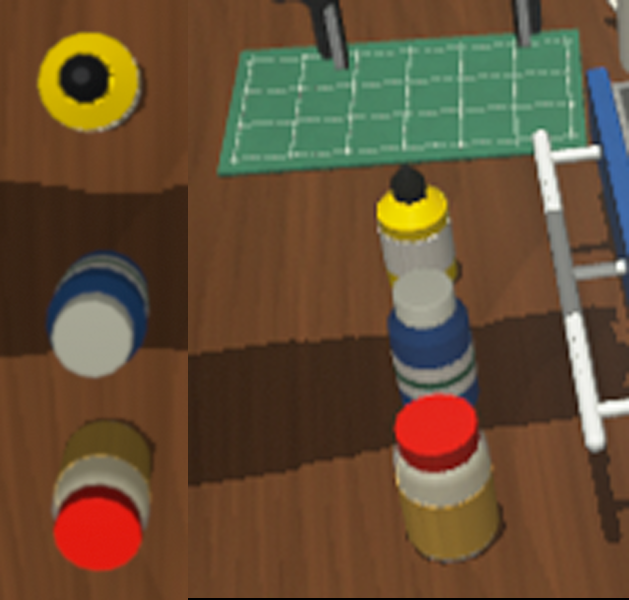

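Run:
```python
from h import *
print(onz("wrist",(278,93.2),58),onz("wrist",(274.3,91),85),onz("wrist",(279.1,228.1),90),onz("wrist",(282.3,333.7),86))
for v in [(243.7,294,86),(239.6,250.5,90),(234.5,214.6,90),(181.5,176.5,3),(288.8,169.5,3),(291,207,3),(175.2,214.9,3)]:print("side",onz("side",v[:2],v[2]))
```

```text
[498.7 102.1  58. ] [498.2 102.   85. ] [500.6  -5.7  90. ] [ 499.9 -107.8   86. ]
side [ 502.1 -109.4   86. ]
side [503.2  -7.1  90. ]
side [500.9  96.9  90. ]
side [380.4 379.6   3. ]
side [638.8 354.2   3. ]
side [622.7 207.3   3. ]
side [368.1 232.6   3. ]
```

Emit:
jog_arm --motion '[[[40,-10,30],0,1],[[80,-20,60],0,1],[[100,-25,90],0,1],[[100,-25,90],0,1],[[100,-25,90],0,1]]' --newtons 40

```text
time: 0.78
position: [500.6, 99.6, 141.9]
ee_rot: [0.707, 0.707, 0.0, 0.0]
contact_force: [-0.1, -0.0, -0.1]
grip_width: 85.4
```

Run:
```python
from h import *
P=r.camera_params("wrist");print(r.state()["position"]);snap("wrist","w1")
for p in [(500,100,90),(500,100,58),(501,-6,90),(501,-108,86)]:print(p,proj("wrist",p,P))
R=cv2.Rodrigues(P["rvec"])[0];print(-R.T@P["tvec"])
np.save("P1.npy",P,allow_pickle=True)
```

```text
[500.56191112  99.63602411 141.90208511]
(500, 100, 90) [307.4 263.5]
(500, 100, 58) [307.6 244.6]
(501, -6, 90) [309.3 402. ]
(501, -108, 86) [309.4 477.8]
[501.15760653 180.17878801 284.50884848]
```

View pics/w1.png

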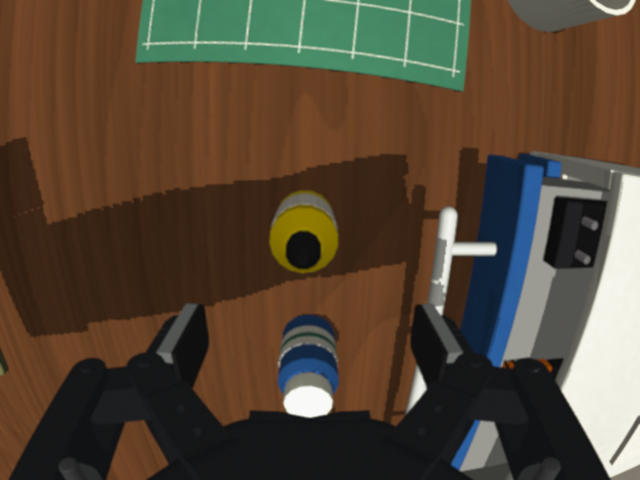

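Emit:
jog_arm --motion '[[[3,-1.5,40],0,1],[[3,-1.5,80],0,1],[[3,-1.5,117],0,1],[[3,-1.5,117],0,1],[[3,-1.5,117],0,-1],[[3,-1.5,117],0,-1],[[3,-1.5,117],0,-1],[[3,-1.5,117],0,-1]]' --newtons 40

```text
time: 1.82
position: [500.2, 103.2, 26.3]
ee_rot: [0.707, 0.707, 0.001, 0.001]
contact_force: [-1.4, -0.5, 6.4]
grip_width: 43.5
```

Emit:
jog_arm --motion '[[[0,0,-15],0,-1],[[0,0,-45],0,-1],[[30,0,-60],0,-1],[[75,2,-60],0,-1],[[125,4,-60],0,-1],[[175,6,-60],0,-1],[[215,7,-60],0,-1],[[225,7,-50],0,-1]]'

```text
time: 2.82
position: [506.7, 331.4, 75.7]
ee_rot: [0.706, 0.708, 0.002, 0.0]
contact_force: [0.5, -0.7, -1.0]
grip_width: 43.5
```

Emit:
jog_arm --motion '[[[0,0,20],0,-1],[[0,0,38],0,-1],[[0,0,46],0,-1],[[0,0,46],0,-1],[[0,0,46],0,-1]]'

```text
time: 3.45
position: [505.3, 327.2, 29.2]
ee_rot: [0.707, 0.707, -0.0, 0.0]
contact_force: [-1.9, -1.7, 6.0]
grip_width: 43.9
```

Emit:
jog_arm --motion '[[[0,0,0],0,1],[[0,0,0],0,1],[[0,0,0],0,1],[[0,0,-40],0,1],[[0,0,-90],0,1],[[-50,0,-115],0,1],[[-110,-1,-115],0,1],[[-170,-2,-115],0,1]]'

```text
time: 4.45
position: [503.9, 156.8, 143.9]
ee_rot: [0.707, 0.708, 0.001, 0.001]
contact_force: [1.2, -0.6, -0.4]
grip_width: 85.5
```

Emit:
jog_arm --motion '[[[-60,-1,0],0,1],[[-120,-2,0],0,1],[[-164,-2.5,10],0,1],[[-164,-2.5,10],0,1],[[-164,-2.5,40],0,1],[[-164,-2.5,80],0,1],[[-164,-2.5,119],0,1],[[-164,-2.5,119],0,1]]'

```text
time: 5.45
position: [498.1, -5.0, 22.1]
ee_rot: [0.707, 0.708, -0.002, -0.002]
contact_force: [-0.3, -0.8, -0.3]
grip_width: 85.7
```

Emit:
jog_arm --motion '[[[0,0,0],0,-1],[[0,0,0],0,-1],[[0,0,0],0,-1],[[0,0,0],0,-1]]'

```text
time: 5.95
position: [502.5, -5.8, 26.2]
ee_rot: [0.707, 0.707, 0.001, 0.001]
contact_force: [-0.1, 0.9, 6.5]
grip_width: 45.9
```

Emit:
jog_arm --motion '[[[0,0,-15],0,-1],[[0,0,-45],0,-1],[[35,-10,-60],0,-1],[[85,-28,-60],0,-1],[[135,-44,-60],0,-1],[[185,-60,-60],0,-1],[[235,-75,-60],0,-1],[[277,-86,-60],0,-1]]'

```text
time: 6.95
position: [414.6, 273.0, 85.3]
ee_rot: [0.707, 0.707, 0.001, 0.0]
contact_force: [0.7, -0.2, -0.8]
grip_width: 46.0
```

Emit:
jog_arm --motion '[[[0,0,10],0,-1],[[0,0,38],0,-1],[[0,0,56],0,-1],[[0,0,56],0,-1],[[0,0,56],0,-1]]'

```text
time: 7.58
position: [415.2, 270.1, 28.4]
ee_rot: [0.708, 0.707, -0.0, 0.0]
contact_force: [0.2, -0.3, -1.9]
grip_width: 46.0
```

Emit:
jog_arm --motion '[[[0,0,1],0,-1],[[0,0,1],0,-1]]'

```text
time: 7.82
position: [415.1, 270.8, 27.4]
ee_rot: [0.707, 0.707, 0.0, 0.0]
contact_force: [-0.1, -0.3, -0.9]
grip_width: 46.6
```

Run:
```python
from h import *
snap("scene","s1",(180,140,480,300),2.6)
```

```text
(no output)
```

View pics/s1.png

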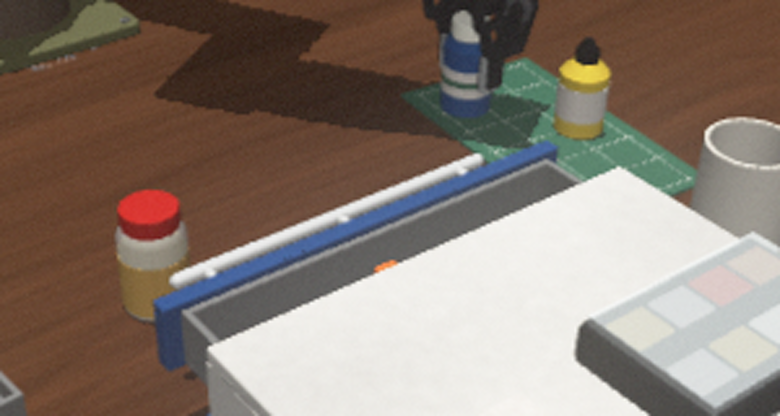

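Emit:
jog_arm --motion '[[[0,0,0],0,1],[[0,0,0],0,1],[[0,0,0],0,1],[[0,0,-40],0,1],[[0,0,-90],0,1],[[-50,0,-113],0,1],[[-105,15,-113],0,1],[[-160,30,-113],0,1]]'

```text
time: 8.88
position: [445.6, 109.9, 141.1]
ee_rot: [0.707, 0.708, 0.001, 0.001]
contact_force: [0.5, -0.4, 0.3]
grip_width: 85.1
```

Emit:
jog_arm --motion '[[[-55,15,0],0,1],[[-110,30,0],0,1],[[-165,45,0],0,1],[[-210,56,0],0,1],[[-219,56,0],0,1],[[-219,56,0],0,1]]'

```text
time: 9.62
position: [500.5, -108.0, 140.1]
ee_rot: [0.708, 0.707, -0.0, -0.001]
contact_force: [0.4, 1.0, 0.1]
grip_width: 85.3
```

Run:
```python
from h import *
P=r.camera_params("wrist");print(r.state()["position"]);snap("wrist","w2")
for p in [(501,-108,86),(501,-108,63)]:print(p,proj("wrist",p,P))
```

```text
[ 500.47344179 -108.02003227  140.09421958]
(501, -108, 86) [309.4 262.7]
(501, -108, 63) [309.5 248.8]
```

View pics/w2.png

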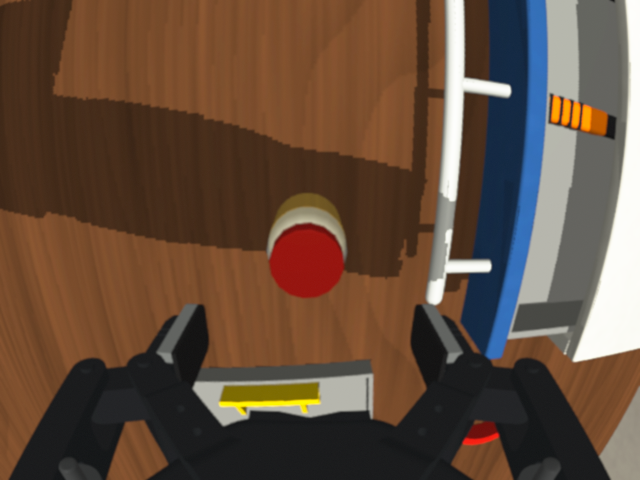

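Emit:
jog_arm --motion '[[[1,-1,40],0,1],[[1,-1,80],0,1],[[1,-1,116],0,1],[[1,-1,116],0,1],[[1,-1,116],0,-1],[[1,-1,116],0,-1],[[1,-1,116],0,-1],[[1,-1,116],0,-1]]'

```text
time: 10.68
position: [501.5, -107.0, 26.3]
ee_rot: [0.707, 0.707, 0.001, 0.001]
contact_force: [-0.9, 1.0, 6.4]
grip_width: 50.0
```

Emit:
jog_arm --motion '[[[0,0,-20],0,-1],[[0,0,-60],0,-1],[[0,0,-100],0,-1],[[30,0,-115],0,-1],[[80,5,-115],0,-1],[[130,15,-115],0,-1],[[180,25,-115],0,-1],[[230,40,-115],0,-1]]'

```text
time: 11.68
position: [540.1, 124.5, 140.3]
ee_rot: [0.707, 0.707, 0.0, 0.0]
contact_force: [1.2, 0.0, -1.2]
grip_width: 50.2
```

Emit:
jog_arm --motion '[[[50,15,0],0,-1],[[100,33,0],0,-1],[[132,44,0],0,-1],[[132,44,20],0,-1],[[132,44,60],0,-1],[[132,44,95],0,-1],[[132,44,111],0,-1],[[132,44,112],0,-1]]'

```text
time: 12.68
position: [584.2, 255.1, 28.2]
ee_rot: [0.707, 0.707, 0.0, 0.0]
contact_force: [-0.5, 0.1, -1.5]
grip_width: 50.3
```

Emit:
jog_arm --motion '[[[0,0,0],0,-1],[[0,0,0],0,-1]]'

```text
time: 12.92
position: [584.6, 255.2, 28.0]
ee_rot: [0.707, 0.707, 0.001, 0.0]
contact_force: [0.3, 0.6, -1.9]
grip_width: 50.2
```

Emit:
jog_arm --motion '[[[0,0,1],0,-1],[[0,0,1],0,-1]]'

```text
time: 13.18
position: [584.6, 255.1, 27.9]
ee_rot: [0.707, 0.707, 0.001, 0.0]
contact_force: [-1.2, -0.6, 6.8]
grip_width: 50.1
```

Emit:
jog_arm --motion '[[[0,0,1],0,-1],[[0,0,1],0,-1]]'

```text
time: 13.42
position: [584.6, 255.1, 27.8]
ee_rot: [0.707, 0.707, 0.001, 0.0]
contact_force: [-2.9, -1.3, 10.9]
grip_width: 50.0
```

Emit:
jog_arm --motion '[[[0,0,0],0,1],[[0,0,0],0,1],[[0,0,0],0,1],[[0,0,-40],0,1],[[0,0,-90],0,1],[[0,0,-125],0,1],[[-50,-1,-125],0,0],[[-100,-2,-125],0,-0.3]]'

```text
time: 14.42
position: [582.4, 154.6, 150.8]
ee_rot: [0.706, 0.708, 0.001, 0.001]
contact_force: [-0.1, -0.7, -0.1]
grip_width: 51.5
```

Emit:
jog_arm --motion '[[[-55,0,0],0,-0.3],[[-100,0,0],0,-0.3],[[-105,0,0],0,-0.3],[[-105,0,0],0,-0.3]]'

```text
time: 14.92
position: [582.0, 50.0, 150.1]
ee_rot: [0.707, 0.707, 0.0, -0.0]
contact_force: [-0.2, -0.0, 0.2]
grip_width: 30.2
```

Run:
```python
from h import *
P=r.camera_params("wrist");s=r.state();print(s["position"],s["grip_width"]);snap("wrist","w3")
for y in(128,50,20,0,-4):
  print(proj("wrist",(582,y,85.5),P),proj("wrist",(617,y,104),P))
np.save("P3.npy",P,allow_pickle=True)
```

```text
[582.02818056  49.96634325 150.14237931] 30.164235723340102
[308.2 122.7] [377.2 124.3]
[308.5 255.9] [371.3 267.7]
[308.6 300.3] [368.  314.4]
[308.7 327.1] [365.7 342.2]
[308.7 332.2] [365.2 347.5]
```

View pics/w3.png

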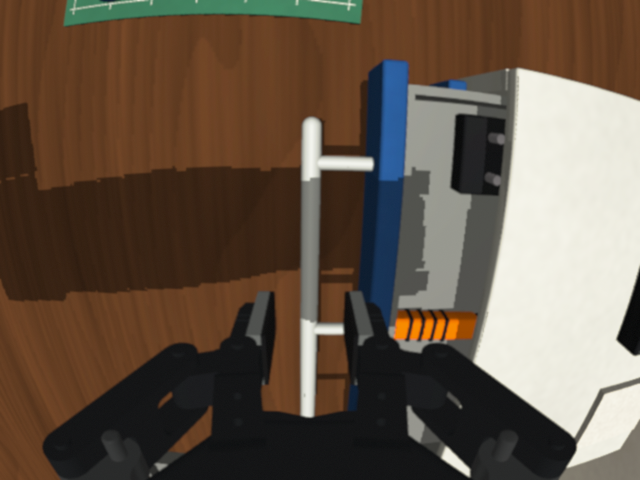

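Emit:
jog_arm --motion '[[[0,1.5,40],0,-0.3],[[0,1.5,75],0,-0.3],[[0,1.5,90],0,-0.3],[[0,1.5,90],0,-0.3],[[0,1.5,90],0,-1],[[0,1.5,90],0,-1],[[0,1.5,90],0,-1]]' --newtons 60

```text
time: 15.85
position: [584.3, 51.1, 61.1]
ee_rot: [0.707, 0.707, 0.001, -0.0]
contact_force: [0.9, 3.6, 5.9]
grip_width: 9.1
```

Run:
```python
from h import *
P=np.load("P3.npy",allow_pickle=True).item()
for n,u,z in [("unit L",(516,69),116),("unit mid",(492,255),116),("front outL",(368,140),104),("front in",(405,140),104),("toolend",(396,325),72),("toolfar",(476,325),77),("lower drawer",(456,84),50),("handle",(311,240),85.5)]:print(n,onz("wrist",u,z,P))
```

```text
unit L [689.2 163.  116. ]
unit mid [684.   61.3 116. ]
front outL [612.4 119.8 104. ]
front in [631.8 120.4 104. ]
toolend [643.7  -8.2  72. ]
toolfar [704.5  -8.9  77. ]
lower drawer [681.1 158.2  50. ]
handle [583.5  60.   85.5]
```

Emit:
jog_arm --motion '[[[0,-6,0],0,-1],[[0,-20,0],0,-1],[[0,-37,0],0,-1],[[0,-54,0],0,-1],[[0,-71,0],0,-1],[[0,-88,0],0,-1],[[0,-101,0],0,-1],[[0,-106,0],0,-1]]'

```text
time: 16.85
position: [477.3, 52.7, 61.0]
ee_rot: [0.707, 0.708, 0.003, -0.002]
contact_force: [1.5, 9.6, 4.9]
grip_width: 9.0
```

Emit:
jog_arm --motion '[[[0,0,0],0,-1],[[0,0,0],0,-0.3],[[0,0,0],0,-0.3],[[0,0,-30],0,-0.3],[[0,0,-80],0,-0.3],[[-30,20,-100],0,-0.3],[[-60,50,-100],0,-0.3],[[-60,70,-100],0,-0.3]]'

```text
time: 17.85
position: [548.4, -12.6, 160.3]
ee_rot: [0.708, 0.706, -0.0, 0.001]
contact_force: [-0.1, 0.3, 0.1]
grip_width: 30.1
```

Run:
```python
from h import *
P=r.camera_params("wrist");s=r.state();print(s["position"],s["grip_width"]);snap("wrist","w4")
np.save("P4.npy",P,allow_pickle=True)
```

```text
[548.44514918 -12.60847855 160.2667441 ] 30.14811183886375
```

View pics/w4.png

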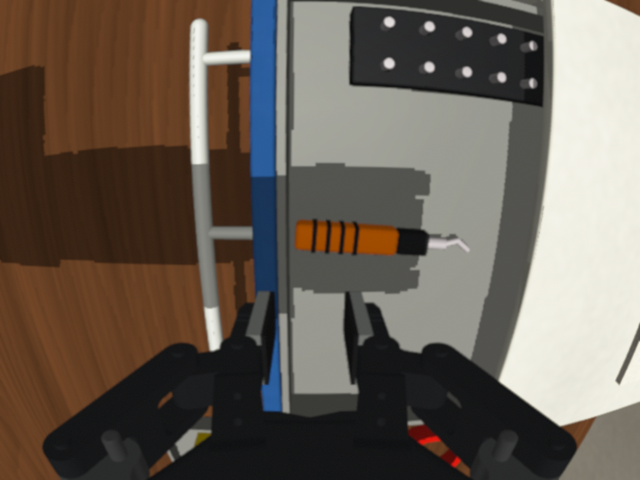

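Run:
```python
from h import *
P=np.load("P4.npy",allow_pickle=True).item()
for n,u,z in [("end",(296,235),71),("endtop",(297,236),77),("black",(428,242),77),("tip",(469,249),69),("front out",(252,120),104),("front in",(276,120),104),("frontin2",(279,300),104),("unit",(549,120),116),("handle",(201,120),85.5),("mid",(362,239),77)]:print(n,onz("wrist",u,z,P))
s=cv2.imread("pics/scene0.png")
```

```text
end [540.2  -7.6  71. ]
endtop [541.1  -6.3  77. ]
black [628.  -10.8  77. ]
tip [663.1 -19.2  69. ]
front out [518.9  67.4 104. ]
front in [531.7  67.1 104. ]
frontin2 [530.5 -38.1 104. ]
unit [686.3  75.8 116. ]
handle [485.3  68.9  85.5]
mid [583.   -8.5  77. ]
```

Emit:
jog_arm --motion '[[[1,10,0],-10.6,-0.1],[[1,20,0],-21.2,-0.1],[[1,30,0],-31.8,-0.1],[[1,47,0],-42.4,-0.1],[[1,47,0],-53,-0.1],[[1,47,0],-63.6,-0.1],[[1,47,0],-74.2,-0.1],[[1,47,0],-84.8,-0.1]]'

```text
time: 18.9
position: [593.2, -9.3, 159.5]
ee_rot: [0.042, 0.999, -0.001, -0.001]
contact_force: [0.2, -0.7, -0.3]
grip_width: 38.3
```

Emit:
jog_arm --motion '[[[0,0,0],-2.7,-0.1],[[0,0,0],-2.7,-0.1],[[0,0,0],-2.7,-0.1]]'

```text
time: 19.27
position: [593.9, -9.1, 159.9]
ee_rot: [0.022, 1.0, -0.0, -0.001]
contact_force: [0.1, -0.1, -0.7]
grip_width: 38.6
```

Run:
```python
from h import *
from scipy.spatial.transform import Rotation as T
P=r.camera_params("wrist");s=r.state();print(s["position"],s["joints"],s["grip_width"]);print(T.from_quat(s["ee_rot"]).as_matrix().round(3))
snap("wrist","w5")
for p in [(541,-7,77),(595,-9,77),(628,-11,77)]:print(proj("wrist",p,P))
np.save("P5.npy",P,allow_pickle=True)
```

```text
[593.88895669  -9.1207595  159.92877674] [-1.51619697e-02  4.14353577e-01 -9.75214461e-02  1.05997893e+00
 -3.60579905e-04  2.91953366e-02] 38.585854749051336
[[-0.999  0.044 -0.001]
 [ 0.044  0.999 -0.   ]
 [ 0.001 -0.    -1.   ]]
[308.8 162.7]
[309.5 246.7]
[308.8 292.6]
```

View pics/w5.png

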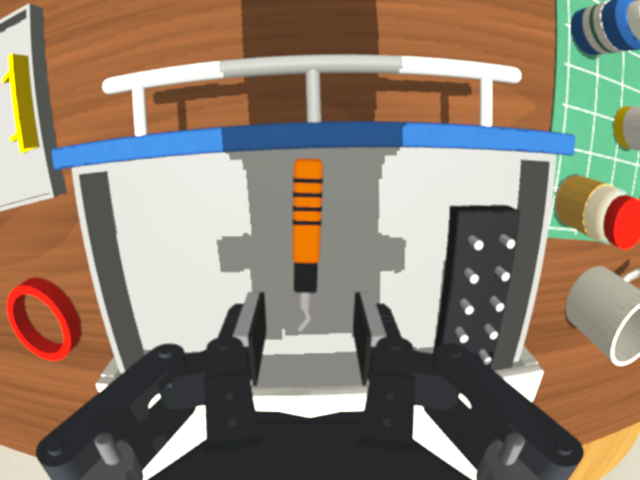

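Emit:
jog_arm --motion '[[[0,0,40],0,-0.1],[[0,0,75],0,-0.1],[[0,0,92],0,-0.1],[[0,0,96],0,-0.1],[[0,0,96],0,-1],[[0,0,96],0,-1],[[0,0,96],0,-1],[[0,0,96],0,-1]]' --newtons 40

```text
time: 20.32
position: [595.0, -9.0, 65.1]
ee_rot: [0.022, 1.0, 0.0, 0.001]
contact_force: [-1.2, -0.3, 2.0]
grip_width: 16.9
```

Run:
```python
import cv2,numpy as np
from h import *
P=r.camera_params("wrist")
A=cv2.imread("pics/scene0.png")[230:345,55:200];cv2.imwrite("pics/tray.png",cv2.resize(A,None,fx=5,fy=5,interpolation=2))
```

```text
(no output)
```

View pics/tray.png

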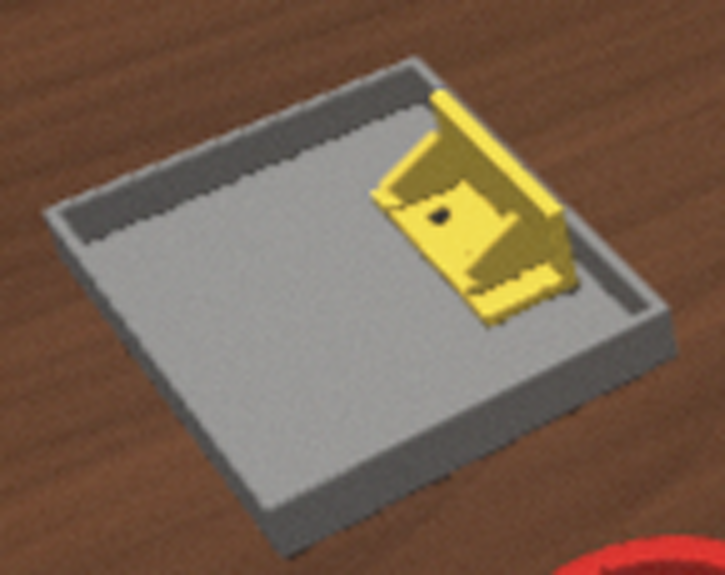

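Run:
```python
from h import *
p=np.array([onz("scene",u,22)[:2] for u in [(64,272.4),(138,241.6),(189.4,291.6),(109.4,332.6)]]);print(p,p.mean(0))
ex=p[1]*-1+p[2]+p[3]-p[0];a=np.arctan2(ex[1],ex[0]);ey=np.array([-np.sin(a),np.cos(a)]);print(np.degrees(a),p.mean(0)-24*ey)
```

```text
[[ 381.1 -395.7]
 [ 369.2 -257.7]
 [ 558.2 -240.6]
 [ 570.7 -379.5]] [ 469.8   -318.375]
5.026550665930781 [ 471.9028168  -342.28270088]
```

Emit:
jog_arm --motion '[[[0,0,-15],0,-1],[[0,0,-55],0,-1],[[0,0,-90],0,-1],[[10,-30,-100],0,-1],[[25,-75,-100],0,-1],[[42,-125,-100],0,-1],[[58,-175,-100],0,-1],[[75,-225,-100],0,-1]]'

```text
time: 21.32
position: [509.4, -232.1, 165.5]
ee_rot: [0.022, 1.0, -0.0, 0.001]
contact_force: [0.1, -0.3, -0.5]
grip_width: 16.7
```

Emit:
jog_arm --motion '[[[16,-50,0],0,-1],[[31,-95,0],-3,-1],[[38.5,-115,0],-7.5,-1],[[38.5,-115,30],-7.5,-1],[[38.5,-115,80],-7.5,-1],[[38.5,-115,125],-7.5,-1],[[38.5,-115,150],-7.5,-1],[[38.5,-115,150],-7.5,-1]]'

```text
time: 22.32
position: [464.8, -342.7, 13.1]
ee_rot: [-0.044, 0.999, 0.001, -0.002]
contact_force: [-0.1, 0.7, 0.3]
grip_width: 16.9
```

Run:
```python
from h import *
s=r.state();print(s["position"],s["contact_force"],s["grip_width"])
P=r.camera_params("wrist");snap("wrist","w6")
```

```text
[ 464.81664661 -342.6934076    13.06624177] [-0.1087231   0.69118125  0.30630012] 16.936544554630654
```

View pics/w6.png

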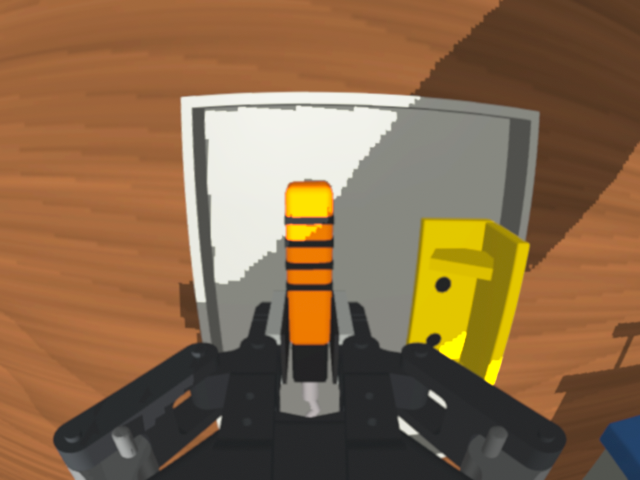

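Emit:
jog_arm --motion '[[[0,0,4],0,-1],[[0,0,6.5],0,-1],[[0,0,7],0,-1],[[0,0,7],0,-1]]'

```text
time: 22.88
position: [466.7, -344.0, 8.0]
ee_rot: [-0.044, 0.999, -0.0, 0.0]
contact_force: [-0.8, 0.1, 3.3]
grip_width: 16.5
```

Emit:
jog_arm --motion '[[[0,0,0],0,-0.1],[[0,0,0],0,-0.1],[[0,0,-20],0,-0.1],[[0,0,-60],0,-0.1],[[0,0,-110],0,-0.1],[[0,0,-150],0,-0.2],[[-8,50,-150],10,-0.3],[[-15,100,-150],20,-0.3]]'

```text
time: 23.88
position: [473.0, -242.3, 158.0]
ee_rot: [0.134, 0.991, -0.0, 0.001]
contact_force: [0.4, 0.7, 0.4]
grip_width: 29.7
```

Run:
```python
from h import *
from scipy.spatial.transform import Rotation as T
s=r.state();R=T.from_quat(s["ee_rot"]).as_matrix();print(s["position"],s["joints"][5],R.T@(np.array([481,-55,150])-s["position"]),np.degrees(np.arctan2(R[1,1],R[0,1])))
snap("scene","s2",(50,200,300,350),3)
```

```text
[ 473.02327594 -242.31906352  157.99419318] -0.2044217029661327 [ 42.14347878 182.69516876   7.8974247 ] 74.57659249691811
```

View pics/s2.png

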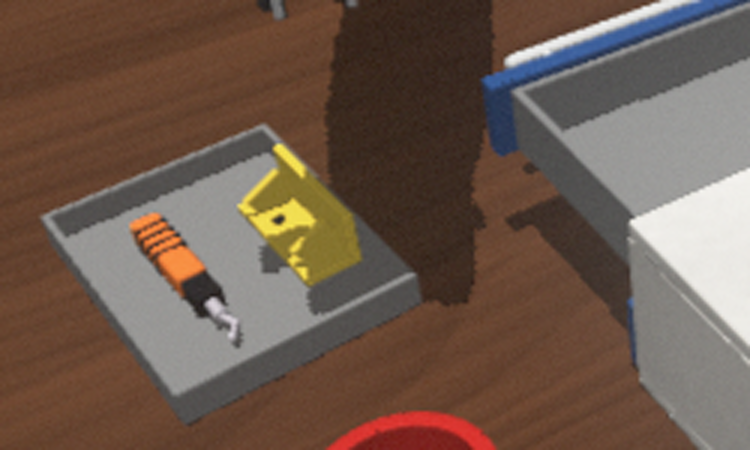

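Emit:
jog_arm --motion '[[[8,35,0],10.5,-0.3],[[16,70,0],21,-0.3],[[25,110,0],31.5,-0.3],[[34,150,0],42,-0.3],[[42,183,0],52.5,-0.3],[[42,183,0],63,-0.3],[[42,183,0],73,-0.3],[[42,183,0],75,-0.3]]'

```text
time: 24.92
position: [479.2, -55.1, 157.2]
ee_rot: [0.707, 0.707, -0.0, -0.0]
contact_force: [0.7, 0.4, -0.4]
grip_width: 29.8
```

Emit:
jog_arm --motion '[[[0,0,0],0,-0.3],[[0,0,0],0,-0.3]]'

```text
time: 25.18
position: [479.2, -55.3, 157.3]
ee_rot: [0.707, 0.708, -0.0, -0.0]
contact_force: [0.0, -0.9, -0.3]
grip_width: 29.8
```

Run:
```python
from h import *
s=r.state();P=r.camera_params("wrist");print(s["position"],s["joints"][5],s["ee_rot"]);im=r.snapshot("wrist");cv2.imwrite("pics/w7.png",im[:,:,::-1])
print(proj("wrist",(481,-55,85.5),P))
for row in(200,220,240):
  m=im[row].astype(int);ok=(m.max(1)-m.min(1)<25)&(m.mean(1)>75);x=np.where(ok[250:360])[0]+250;
  print(row,x.min() if len(x) else None,x.max() if len(x) else None,len(x),onz("wrist",(x.mean(),row),85.5,P) if len(x) else "")
```

```text
[479.24066005 -55.33446088 157.25343348] 1.4546791955063036 [ 7.06700415e-01  7.07512911e-01 -3.21133316e-05 -5.79341497e-05]
[311.4 251.2]
200 302 320 19 [480.7 -22.8  85.5]
220 302 320 19 [480.7 -35.   85.5]
240 302 319 18 [480.4 -47.7  85.5]
```

Emit:
jog_arm --motion '[[[0,1,40],0,-0.3],[[0,1,80],0,-0.3],[[0,1,97],0,-0.3],[[0,1,97],0,-0.3],[[0,1,97],0,-1],[[0,1,97],0,-1],[[0,1,97],0,-1]]' --newtons 60

```text
time: 26.1
position: [480.9, -55.3, 60.7]
ee_rot: [0.707, 0.707, 0.0, 0.0]
contact_force: [1.3, -0.4, 4.2]
grip_width: 8.9
```

Emit:
jog_arm --motion '[[[0,8,0],0,-1],[[0,26,0],0,-1],[[0,46,0],0,-1],[[0,66,0],0,-1],[[0,86,0],0,-1],[[0,106,0],0,-1],[[0,126,0],0,-1],[[0,138,0],0,-1]]'

```text
time: 27.1
position: [619.1, -57.4, 60.8]
ee_rot: [0.708, 0.707, -0.001, 0.002]
contact_force: [-1.3, -5.4, 5.4]
grip_width: 8.7
```

Emit:
jog_arm --motion '[[[0,5,0],0,-1],[[0,10,0],0,-1],[[0,12,0],0,-1],[[0,12,0],0,-1]]'

```text
time: 27.6
position: [630.6, -57.5, 60.8]
ee_rot: [0.708, 0.707, -0.001, 0.002]
contact_force: [0.3, -5.4, 4.1]
grip_width: 9.0
```

Emit:
jog_arm --motion '[[[0,2,0],0,-1],[[0,4,0],0,-1],[[0,4,0],0,-1]]'

```text
time: 27.98
position: [634.4, -57.6, 60.8]
ee_rot: [0.708, 0.707, -0.002, 0.002]
contact_force: [0.1, -5.0, 4.6]
grip_width: 9.0
```

Emit:
jog_arm --motion '[[[0,2,0],0,-1],[[0,4,0],0,-1],[[0,4,0],0,-1]]'

```text
time: 28.35
position: [636.9, -57.7, 60.7]
ee_rot: [0.708, 0.707, -0.002, 0.001]
contact_force: [-2.9, -5.9, 6.8]
grip_width: 9.2
```

Emit:
jog_arm --motion '[[[0,2,0],0,-1],[[0,3,0],0,-1],[[0,3,0],0,-1]]'

```text
time: 28.72
position: [636.9, -57.6, 60.7]
ee_rot: [0.708, 0.706, -0.004, -0.001]
contact_force: [-9.4, -6.5, 13.3]
grip_width: 9.0
```

Emit:
jog_arm --motion '[[[0,2,0],0,-1],[[0,2,0],0,-1],[[0,2,0],0,-1]]'

```text
time: 29.1
position: [636.8, -57.6, 60.7]
ee_rot: [0.708, 0.706, -0.006, -0.002]
contact_force: [-13.3, -6.3, 15.7]
grip_width: 8.8
```

Emit:
jog_arm --motion '[[[0,-5,0],0,-1],[[0,-5,0],0,-0.3],[[0,-5,0],0,-0.3],[[0,-5,0],0,-0.3],[[0,-5,-40],0,-0.3],[[0,-5,-85],0,-0.3],[[30,-20,-100],0,0],[[80,-40,-100],0,1]]'

```text
time: 30.1
position: [604.5, 25.0, 161.5]
ee_rot: [0.708, 0.706, 0.001, 0.001]
contact_force: [-0.8, 0.6, -0.4]
grip_width: 59.6
```

Emit:
jog_arm --motion '[[[55,-5,0],0,1],[[110,-10,0],0,1],[[165,-15,0],0,1],[[215,-15,0],0,1],[[230,-15,0],0,1],[[230,-15,0],0,1],[[230,-15,0],0,1]]'

```text
time: 30.98
position: [588.1, 253.4, 159.9]
ee_rot: [0.708, 0.707, -0.001, -0.0]
contact_force: [-0.4, -0.1, 0.4]
grip_width: 85.2
```

Run:
```python
from h import *
s=r.state();print(s["position"],s["ee_rot"],s["grip_width"]);P=r.camera_params("wrist")
snap("wrist","w8")
for p in [(584,255,89),(415,271,93),(505.5,328,93),(638,-4,85.5)]:print(proj("wrist",p,P))
```

```text
[588.07106177 253.39408146 159.91893354] [ 7.07529541e-01  7.06683373e-01 -7.47447836e-04 -2.77230968e-05] 85.18621267153861
[302.  249.7]
[ 60.4 228.4]
[167.1 134.1]
[359.1 488.3]
```

View pics/w8.png

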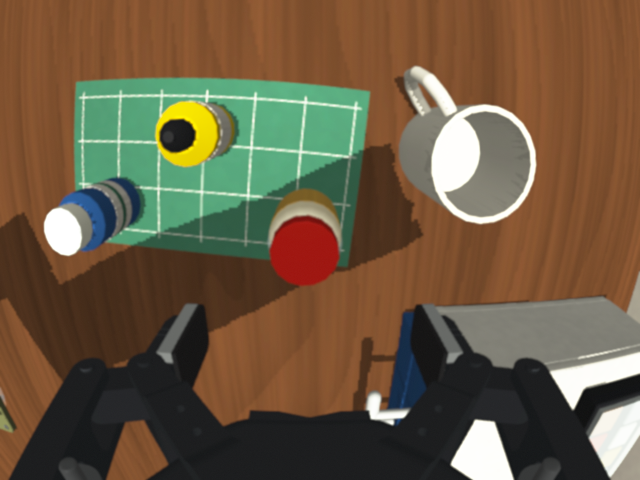

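Emit:
jog_arm --motion '[[[1.6,-3.5,40],0,1],[[1.6,-3.5,85],0,1],[[1.6,-3.5,120],0,1],[[1.6,-3.5,132.5],0,1],[[1.6,-3.5,132.5],0,1],[[1.6,-3.5,132.5],0,-1],[[1.6,-3.5,132.5],0,-1],[[1.6,-3.5,132.5],0,-1]]' --newtons 40

```text
time: 32.02
position: [586.1, 257.0, 29.8]
ee_rot: [0.707, 0.707, 0.002, 0.001]
contact_force: [-0.2, -1.8, 4.9]
grip_width: 50.2
```

Emit:
jog_arm --motion '[[[0,0,0],0,-1],[[0,0,-20],0,-1],[[0,0,-60],0,-1],[[0,0,-100],0,-1],[[-30,-10,-110],0,-1],[[-80,-28,-110],0,-1],[[-130,-44,-110],0,-1],[[-180,-60,-110],0,-1]]'

```text
time: 33.02
position: [524.1, 75.1, 138.1]
ee_rot: [0.707, 0.707, 0.0, 0.0]
contact_force: [0.9, -0.5, -1.3]
grip_width: 49.9
```

Emit:
jog_arm --motion '[[[-50,-10,0],0,-1],[[-100,-20,0],0,-1],[[-150,-24,0],0,-1],[[-182,-24,10],0,-1],[[-182,-24,40],0,-1],[[-182,-24,80],0,-1],[[-182,-24,106],0,-1],[[-182,-24,110],0,-1]]'

```text
time: 34.02
position: [499.1, -105.3, 26.8]
ee_rot: [0.707, 0.707, -0.001, -0.001]
contact_force: [-6.1, 0.8, 13.1]
grip_width: 49.9
```

Emit:
jog_arm --motion '[[[0,0,1],0,-1],[[0,0,1],0,-1]]'

```text
time: 34.28
position: [502.0, -105.7, 27.8]
ee_rot: [0.707, 0.707, 0.001, 0.001]
contact_force: [1.1, -0.1, -1.2]
grip_width: 50.0
```

Emit:
jog_arm --motion '[[[0.5,-1,1.5],0,-1],[[0.5,-1,1.5],0,-1],[[0.5,-1,1.5],0,-1]]'

```text
time: 34.65
position: [501.5, -105.5, 26.8]
ee_rot: [0.707, 0.707, 0.001, 0.002]
contact_force: [0.2, -0.8, 6.2]
grip_width: 49.8
```

Emit:
jog_arm --motion '[[[0,0,0],0,1],[[0,0,0],0,1],[[0,0,0],0,1],[[0,0,-40],0,1],[[0,0,-90],0,1],[[50,-15,-115],0,1],[[105,-30,-115],0,1],[[160,-45,-115],0,1]]'

```text
time: 35.65
position: [454.6, 56.3, 140.8]
ee_rot: [0.707, 0.707, 0.001, 0.0]
contact_force: [1.3, 0.3, 0.2]
grip_width: 85.2
```

Emit:
jog_arm --motion '[[[55,-15,0],0,1],[[110,-30,0],0,1],[[165,-41,0],0,1],[[210,-41,0],0,1],[[216,-41,0],0,1],[[216,-41,0],0,1],[[216,-41,0],0,1]]'

```text
time: 36.52
position: [413.5, 269.6, 140.1]
ee_rot: [0.708, 0.707, -0.001, 0.0]
contact_force: [-0.4, -0.3, 0.1]
grip_width: 85.6
```

Emit:
jog_arm --motion '[[[1.2,1.5,40],0,1],[[1.2,1.5,80],0,1],[[1.2,1.5,105],0,1],[[1.2,1.5,113],0,1],[[1.2,1.5,113],0,1],[[1.2,1.5,113],0,-1],[[1.2,1.5,113],0,-1],[[1.2,1.5,113],0,-1]]'

```text
time: 37.52
position: [416.1, 272.7, 28.5]
ee_rot: [0.707, 0.707, 0.001, 0.0]
contact_force: [-0.9, 0.2, 6.8]
grip_width: 45.9
```

Emit:
jog_arm --motion '[[[0,0,0],0,-1],[[0,0,-20],0,-1],[[0,0,-55],0,-1],[[-30,10,-60],0,-1],[[-80,28,-60],0,-1],[[-130,44,-60],0,-1],[[-180,60,-60],0,-1],[[-230,75,-60],0,-1]]'

```text
time: 38.52
position: [490.7, 40.7, 87.5]
ee_rot: [0.707, 0.707, 0.0, 0.0]
contact_force: [1.0, 0.3, -0.5]
grip_width: 46.1
```

Emit:
jog_arm --motion '[[[-40,10,0],0,-1],[[-47,11,0],0,-1],[[-47,11,20],0,-1],[[-47,11,50],0,-1],[[-47,11,61],0,-1],[[-47,11,62],0,-1],[[-47,11,62],0,-1]]'

```text
time: 39.4
position: [501.5, -4.4, 25.7]
ee_rot: [0.707, 0.707, 0.0, 0.0]
contact_force: [0.1, -0.1, -0.5]
grip_width: 46.1
```

Emit:
jog_arm --motion '[[[0,0,1],0,-1],[[0,0,1],0,-1]]'

```text
time: 39.65
position: [501.8, -4.7, 25.0]
ee_rot: [0.707, 0.707, 0.001, 0.0]
contact_force: [-0.0, 0.9, 3.8]
grip_width: 46.1
```

Emit:
jog_arm --motion '[[[0,0,0],0,1],[[0,0,0],0,1],[[0,0,0],0,1],[[0,0,-40],0,1],[[0,0,-90],0,1],[[50,0,-115],0,1],[[105,2,-115],0,1],[[160,4,-115],0,1]]'

```text
time: 40.65
position: [505.8, 156.6, 140.0]
ee_rot: [0.707, 0.707, 0.001, 0.0]
contact_force: [1.1, -0.6, 0.2]
grip_width: 85.5
```

Emit:
jog_arm --motion '[[[55,0,0],0,1],[[110,0,0],0,1],[[155,0,0],0,1],[[172,0,0],0,1],[[172,0,0],0,1],[[172,0,0],0,1]]'

```text
time: 41.4
position: [505.1, 325.5, 139.1]
ee_rot: [0.708, 0.707, -0.001, 0.0]
contact_force: [-0.2, 0.2, -0.5]
grip_width: 85.4
```

Emit:
jog_arm --motion '[[[1.5,0,40],0,1],[[1.5,0,80],0,1],[[1.5,0,105],0,1],[[1.5,0,111],0,1],[[1.5,0,111],0,1],[[1.5,0,111],0,-1],[[1.5,0,111],0,-1],[[1.5,0,111],0,-1]]'

```text
time: 42.4
position: [506.2, 329.2, 29.6]
ee_rot: [0.707, 0.707, 0.001, 0.0]
contact_force: [-1.2, 0.3, 3.9]
grip_width: 44.1
```

Emit:
jog_arm --motion '[[[0,0,0],0,-1],[[0,0,-20],0,-1],[[0,0,-55],0,-1],[[-30,-2,-60],0,-1],[[-80,-4,-60],0,-1],[[-130,-6,-60],0,-1],[[-180,-7,-60],0,-1],[[-218,-7,-60],0,-1]]'

```text
time: 43.4
position: [497.5, 108.8, 88.1]
ee_rot: [0.707, 0.707, -0.0, -0.0]
contact_force: [-0.5, 0.2, -1.2]
grip_width: 43.8
```

Emit:
jog_arm --motion '[[[-7,0,0],0,-1],[[-7,0,10],0,-1],[[-7,0,40],0,-1],[[-7,0,58],0,-1],[[-7,0,62],0,-1],[[-7,0,62],0,-1],[[-7,0,62],0,-1]]'

```text
time: 44.28
position: [497.1, 104.9, 26.4]
ee_rot: [0.706, 0.708, -0.001, -0.001]
contact_force: [-3.4, -0.6, 7.9]
grip_width: 43.7
```

Emit:
jog_arm --motion '[[[0,0,0],0,1],[[0,0,0],0,1],[[0,0,0],0,1],[[0,0,-40],0,1],[[0,0,-90],0,1],[[0,0,-140],0,1],[[-40,10,-180],0,1],[[-80,20,-205],0,1]]'

```text
time: 45.28
position: [519.5, 23.2, 233.8]
ee_rot: [0.707, 0.708, 0.001, 0.001]
contact_force: [0.4, -0.0, 0.2]
grip_width: 85.2
```

Emit:
jog_arm --motion '[[[-24,8,0],0,1],[[-24,8,0],0,1],[[-24,8,0],0,1]]'

```text
time: 45.65
position: [525.8, 0.0, 230.8]
ee_rot: [0.707, 0.707, -0.0, -0.001]
contact_force: [0.5, 0.4, 0.0]
grip_width: 85.2
```

Run:
```python
from h import *
s=r.state();print(s["position"]);P=r.camera_params("wrist");im=r.snapshot("wrist")[:,:,::-1];cv2.imwrite("pics/w9.png",im)
side=r.snapshot("side")[:,:,::-1]
for p in [(498.5,102,90),(500.6,-5.7,90),(499.9,-107.8,86),(638,-4,85.5)]:print(proj("wrist",p,P))
o=np.hstack([cv2.resize(im,(400,300)),cv2.resize(side,(400,300))]);
s0=cv2.imread("pics/side0.png")
b=np.hstack([cv2.resize(s0[160:355,200:460],(400,300)),cv2.resize(side[160:355,200:460],(400,300))])
cv2.imwrite("pics/fin.png",np.vstack([o,b]))
```

```text
[5.25753686e+02 4.24906321e-02 2.30799910e+02]
[272.4  90.8]
[277.5 228.2]
[280.9 333.8]
[442.2 225. ]
```

View pics/fin.png

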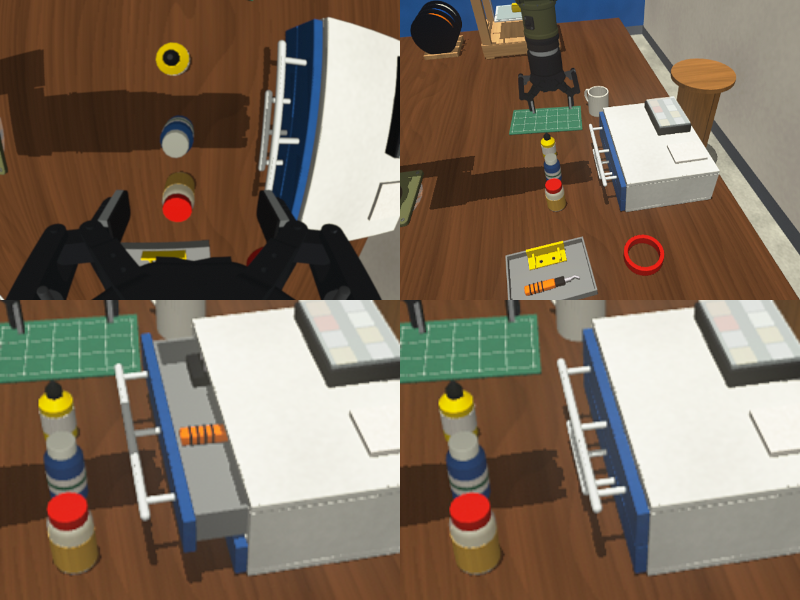

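```bash
python3 -c "
from station import r
print(r.close_job())"
```

```text
the job is handed in; nothing more can be done
None
```

I did the whole job in the order asked and handed it in at about 46 s of robot time.

- **Clearing the way:** I stood the glue, the can and the jar on the mat. I then pulled the drawer out to about 0.155 m of its 0.18 m.
- **Tool:** I took out the deburring tool and laid it in the free half of the tray, along its length. The scene picture shows it lying flat beside the bracket.
- **Drawer:** I pushed it by its handle until it stopped, at x of about 637 mm, while the push force rose to 13 N. In the last side picture its front looks flush with the lower drawer.
- **Putting back:** I put the jar, the can and the bottle back. All three are upright, and the before and after pictures agree to within about a pixel or two, which is a few millimetres. The glue may be 1 to 2 mm off along x.
- **Left alone:** The mug and the tape were not touched, and at the end the gripper was open and clear of everything.

Two checks disagreed. After the pull, one off-centre picture put the handle about 7 mm from where the arm had left it, and the next put it about 3 mm off. Before lowering the jar back onto the bench, one force reading showed 13 N and then settled to about -1 N. Neither affected the result.

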